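Click the tube carrier onto the rotator spindle

TASK

Lay the square tube carrier in the trough of the bench rotator with its bored end facing the spindle, then push it along the trough onto the spindle, past the click of the sprung balls, until it sits fully home against the spindle's shoulder. Leave it there and do not disturb the crucible, the pen or the capped tube.

Things in the scene. Friction and masses are not known exactly. Their poses are not given: they have to be found in the camera images.
- carrier_centre (a point): Tube carrier: loose grey plastic block, 44 x 70 x 44 mm (x, y, z), about 0.16 kg, with flat dark slot marks. The point is its centre, 22 mm above its underside; z up, y is the 70 mm axis and points out of the bored end. The end at -y is closed and flat, for pushing. It starts lying on the worktop, bored end within about 40 degrees of the push direction.
- carrier_mouth (a point): Centre of the carrier's open end face, 35 mm along +y from its centre; same axes. Bore along the axis: a lip 21 mm wide for the first 8 mm, then 29 mm wide for 54 mm.
- spindle_shoulder (a point): Point on the spindle axis of the bench rotator, in the face of the shoulder (38 mm steel disc) that stops the carrier; 62 mm above the worktop. z is up; the spindle points along -y, and +y is the direction to push. Steel spindle 18 mm thick, 48 mm long, its last 12 mm tapered.
- spindle_balls (a point): Point on the spindle axis 13 mm before the shoulder (at -y), same axes. Here two sprung balls stand out 3.3 mm on the spindle's two sides (x). With the open end about 17 mm from the shoulder the carrier's lip meets them and needs roughly 8 to 15 N to pass; then resistance drops and it slides the last few mm home, held with about 1 mm end play.
- trough_lay (a point): Where to lay the carrier: on the axis 97 mm before the shoulder, 22 mm above the trough floor, same axes; a carrier centred here has its bored end 14 mm clear of the spindle tip. Trough: along y from 8 to 163 mm before the shoulder, outer end open, floor 40 mm above the worktop, 49 mm wide inside, flared side walls reaching 13 mm above the floor, 64 mm apart outside at the top.
- rotator: Immovable bench tube rotator: base 100 mm wide, 37 mm high, to 165 mm before the shoulder; housing 96 mm wide, 96 mm high, 78 mm long, from 4 mm behind the shoulder. Origin on the worktop below the shoulder point, same axes. Beware overhead: gas taps (world x over 0.48, y 0.15 to 0.44, z over 0.46) and a beam (x over 0.61, z over 0.51): draw the arm in when swinging past, carry low.
- crucible_1: Bystander: small white crucible, 45 mm wide, 21 mm high; origin at the centre of its underside.
- black_pen: Bystander: black pen, 140 mm long, 10 mm high, lying; origin at the centre of its underside.
- capped_tube: Bystander: 50 mL tube with blue cap, 35 mm wide, 128 mm high; origin at the centre of its underside.
Things that resemble listed ones, but are neither listed nor needed, are in the scene too. Leave any purple look-alike of the part that bears carrier_centre alone.

How it is judged (in metres and radians):
At the end, for the whole second after the job is handed in: The carrier is on the spindle, its open end within 2.5 mm of the shoulder and its axis along the spindle (within 0.1 rad) (y of carrier_mouth in the frame of spindle_shoulder above -0.0025 m and distance between carrier_mouth and spindle_shoulder below 0.006 m and angle between the y axis of carrier_centre and the y axis of spindle_shoulder, either way round below 0.1 rad); the robot touches nothing.
It fails at once if the crucible, the pen or the capped tube is moved more than 30 mm or the tube is tipped over (distance of any of crucible_1, black_pen, capped_tube from where it was at the start of the episode above 0.03 m or angle between capped_tube's own z axis and vertical above 0.5 rad).
It also fails if it takes over 58 s, if anything falls off the work surface, if the arm or the gripper's body presses on something with over 40 N, if the wrist force passes 120 N, or if a joint passes its speed limit or range.

ROBOT

A 6-joint arm with a two-finger parallel gripper is mounted at the origin on a cart in front of the work surface, level with it; the furniture and walls round the work are solid. World frame = base frame: x ahead of the robot, y to its left, z up, the work surface at z = 0. Lengths are in mm, angles in rad, forces in N, time in s.
With the tool pointing down it reaches from about 275 to 1000 mm from the base axis. Payload 8.4 kg.
Tool frame: the origin (TCP) lies at the very end of the fingers, on their centre line; the grasp point (between the pads) lies 19 mm behind it; z points along the fingers, x is the direction in which the jaws open and shut, and the axes are right-handed (so a half turn about z gives the same grasp; the last joint's range is limited). The gripper opens to 85 mm and grips with 20 to 120 N. Pads are 22 mm wide; open, the fingers measure 114 mm over their backs; the gripper's body (76 mm by 85 mm) begins 54 mm behind the grasp point. The pads swing forward as they close: fully open they stand 13 mm farther back than shut.
Start: joints at [1.348, 0.353, 1.633, -0, 1.155, -0.002], TCP at [136.88, 609.829, 231.281] pointing down, gripper open.
Joint ranges: [-2.63, 2.63], [-0.92, 2.1], [0.06, 2.66], [-1.3, 4.44], [0, 2.69], [-3.02, 3.02]. Speed limits (rad/s): [2.22, 2.22, 2.79, 3.14, 3.14, 3.14].

INTERFACE

Orientations are given as [roll, pitch, yaw] about the fixed x, y, z axes, in that order (R = Rz(yaw) Ry(pitch) Rx(roll)).
In Python, from rig import r gives the robot as it stands. The module is installed in compiled form; this text tells all that it offers.
- The arm moves only by the tool apply_moves, never from a script. Its argument "targets" is a list that holds one entry, the list of rows, each a list of 7 numbers: the gripper's target within -1 to 1 (fully open at 1, half-way at 0, shut at -1), then the shift along the tool's x, y, z in cm, then the turn, a rotation vector about the tool's x, y, z in degrees. A call has 1 to 8 rows; each row is the pose to reach, as a shift and turn from the pose measured when the call began, along the tool's axes at that moment; what a row does not reach only later rows make up. A row lasts 1/10 s, in which the tool goes at most 50 mm and 8.59 degrees, less where a joint would pass 70% of its speed; a pose out of reach is approached as far as the arm can. A call with a gripper value outside its range is refused whole. The fingers move at their own pace and stop on an object; "newtons" is the grip in N (left out, the last holds). Time passes only in rows, so rows that repeat a pose let the fingers close. It gives the time, the measured TCP pose, the force and the opening at its end, in the units of the state.
- r.sense(): the state, without advancing time (a new reading comes with each control period).
- r.grab_frame(name): name is "scene" or "top"; returns a dict with "pixels" (420x560x3 uint8, red, green, blue), "fov_y" (degrees; the focal length in pixels is half the picture's height over the tangent of half this angle, whatever the lens; pixels are square), "cx", "cy" (the principal point, pixels), "R" (3x3) and "t" (3): a world point X has camera coordinates R X + t. Camera axes: x right, y down, z forward; pixel columns grow to the right and rows downward; lengths in mm; the calibration is good to about 2 mm. A picture is of the moment at which its call begins. There is no depth.
- r.sign_off(): hands the job in, once; it reports no verdict.
The state is a dict: "clock": time; "qpos": joint angles; "qvel": joint speeds; "joint_efforts": joint torques, N m; "eef_pos": TCP position; "tcp_rot": TCP orientation; "contact_force": force on the tool from outside, world axes, zero at the start; "wrist_torque": the same for the moment, N m; "opening": opening from 0.0 (shut) to 1.0 (fully open).
Only numpy, scipy, OpenCV 4.12 (cv2) and the standard library are available. Lean on these libraries where they do the work, as an engineer would, in place of code of your own. Each camera call takes 0.05 s, during which the arm holds its last target. There are 200 camera calls.

## Working session

There is one attempt and no reset: what is moved stays moved. The work goes in short steps, Python scripts to look and compute and a tool call to move; the robot and the scene stay as the last step left them, time stands still between calls to the robot, and variables do not carry over. Pictures are saved under pics/ and viewed, about 8 in all and at most 12, crops included, and the job is handed in when it is done.

Besides the shell and the picture viewer there is one more tool, called after "Request:" as name(argument=value, ...), one argument or row to a line, values as JSON. apply_moves: Moves the arm, as the interface text tells. Its arguments: {"type":"object","properties":{"targets":{"type":"array"},"newtons":{"type":"number"}},"required":["targets"]}

```bash
mkdir -p pics; cat > h.py <<'E'
import numpy as np, cv2
from scipy.spatial.transform import Rotation as Ro
from rig import r
def grab(name,fn=None):
    f=r.grab_frame(name)
    if fn: cv2.imwrite('pics/'+fn,cv2.cvtColor(f['pixels'],cv2.COLOR_RGB2BGR))
    return f
def foc(f): return 210/np.tan(np.radians(f['fov_y'])/2)
def ray(f,u,v,z):
    R=np.array(f['R']);t=np.array(f['t']);F=foc(f)
    d=R.T@np.array([(u-f['cx'])/F,(v-f['cy'])/F,1]);c=-R.T@t
    return c+d*(z-c[2])/d[2]
def proj(f,X):
    p=np.array(f['R'])@np.array(X)+np.array(f['t']);return np.array([f['cx'],f['cy']])+foc(f)*p[:2]/p[2]
E
python3 - <<'E'
from h import *
import pickle
for n in('scene','top'):
    f=grab(n,n+'0.png');pickle.dump(f,open(n+'0.pkl','wb'))
    R=np.array(f['R']);print(n,f['fov_y'],f['cx'],f['cy'],(-R.T@np.array(f['t'])).round(),R.round(3).tolist())
print(r.sense())
E
```

```text
scene 55.629610718618856 281.7359251808647 210.91633980782655 [ 161. -739.  761.] [[0.845, -0.536, 0.003], [-0.404, -0.641, -0.652], [0.351, 0.55, -0.758]]
top 44.52003086228262 281.62647765097483 209.6125205459103 [ 291. -222. 1133.] [[0.013, -1.0, 0.009], [-0.984, -0.014, -0.176], [0.177, -0.006, -0.984]]
{'clock': 0.1, 'qpos': array([ 1.34757484e+00,  3.53595699e-01,  1.63409281e+00,  1.19735337e-05,
        1.15522248e+00, -2.42099832e-03]), 'qvel': array([-0.00084042, -0.00250521, -0.00158275,  0.00072642,  0.00095823,
        0.00032513]), 'joint_efforts': array([-5.86725091e-04, -6.06355977e+01, -3.42816031e+01,  2.34860050e-05,
        4.01241530e-03,  4.07894254e-05]), 'eef_pos': array([136.78993185, 609.37987242, 230.61212513]), 'tcp_rot': array([-3.14157851e+00,  1.31830706e-03,  1.34999101e+00]), 'contact_force': array([-0.30463603, -0.90230066, -0.74088588]), 'wrist_torque': array([0.00395031, 0.05791574, 0.02858356]), 'opening': 0.9999221431950651}
```

View pics/scene0.png

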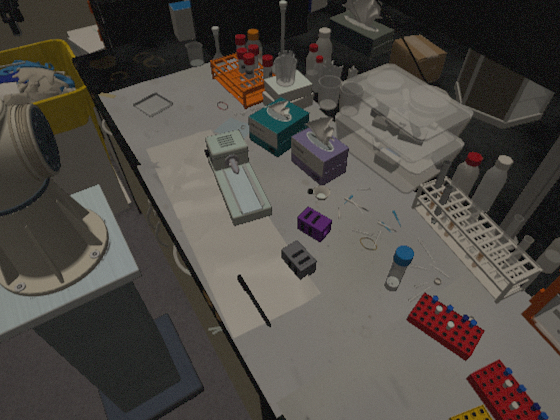

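View pics/top0.png

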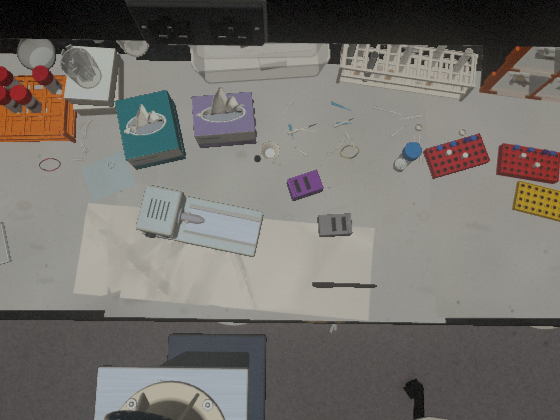

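Top view: rotator at (200,218) with its housing on the left, so the push is leftward (≈+y). The grey carrier is at (335,225), the purple look-alike at (305,185), the pen at (345,286) and the capped tube at (407,156). Next I'll zoom in.

```bash
python3 - <<'E'
import cv2,numpy as np
t=cv2.imread('pics/top0.png');s=cv2.imread('pics/scene0.png')
a=cv2.resize(t[175:265,125:365],(800,300),interpolation=cv2.INTER_CUBIC)
b=cv2.resize(s[120:230,195:295],(273,300),interpolation=cv2.INTER_CUBIC)
c=cv2.resize(s[230:285,270:330],(327,300),interpolation=cv2.INTER_CUBIC)
o=np.zeros((600,800,3),np.uint8);o[:300]=a;o[300:,:273]=b;o[300:,300:627]=c
o=np.clip(o.astype(float)*1.4,0,255).astype(np.uint8)
cv2.imwrite('pics/z0.png',o)
E
```

```text
(no output)
```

View pics/z0.png

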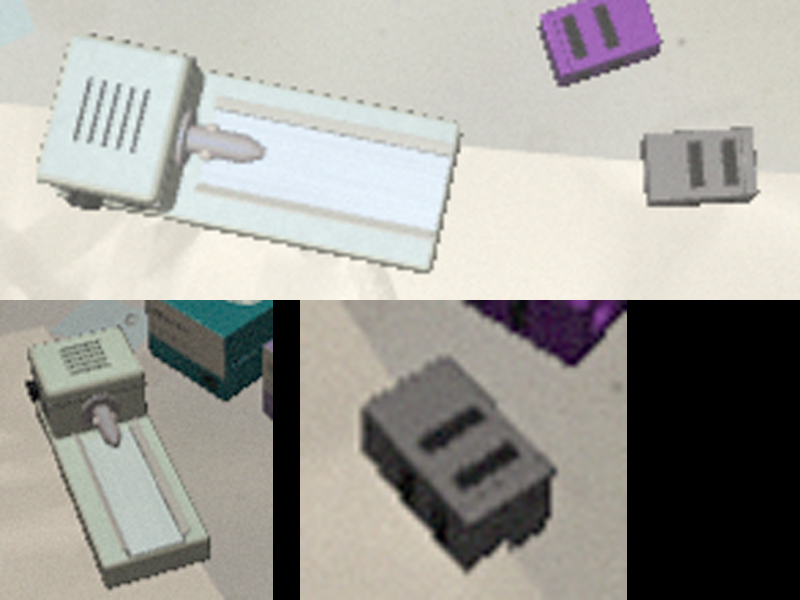

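```bash
cat > fit.py <<'E'
from h import *
import pickle
from scipy.optimize import least_squares
T=pickle.load(open('top0.pkl','rb'));S=pickle.load(open('scene0.pkl','rb'))
ct=lambda u,v:(125+u*.3,175+v*.3)
cr=lambda u,v:(195+u*100/273,120+(v-300)*110/300)
cc=lambda u,v:(270+(u-300)*60/327,230+(v-300)*55/300)
rot=[(T,ct(75,37),(48,82,96)),(T,ct(38,182),(-48,82,96)),(T,ct(461,122),(50,-165,37)),(T,ct(430,271),(-50,-165,37)),(T,ct(265,150),(0,-48,62)),
(S,cr(100,586),(-50,-165,0)),(S,cr(209,556),(50,-165,0)),(S,cr(209,540),(50,-165,37)),(S,cr(117,441),(0,-48,62)),(S,cr(28,350),(-48,82,96)),(S,cr(125,326),(48,82,96)),(S,cr(145,373),(48,4,96))]
car=[(T,ct(643,135),(22,35,44)),(T,ct(648,205),(-22,35,44)),(T,ct(752,127),(22,-35,44)),(T,ct(757,202),(-22,-35,44)),
(S,cc(362,408),(-22,35,44)),(S,cc(450,357),(22,35,44)),(S,cc(555,470),(22,-35,44)),(S,cc(470,522),(-22,-35,44)),(S,cc(468,570),(-22,-35,0))]
def W(p,X):
    c,s=np.cos(p[2]),np.sin(p[2]);return [p[0]+c*X[0]-s*X[1],p[1]+s*X[0]+c*X[1],X[2]]
def fit(L,x0):
    g=lambda p:np.concatenate([proj(f,W(p,X))-uv for f,uv,X in L])
    o=least_squares(g,x0,loss='soft_l1',x_scale=[1,1,.01]);return o.x,g(o.x).reshape(-1,2).round(1).tolist()
if __name__=='__main__':
    for L,uv in((rot,(185,218)),(car,(335,225))):
        x0=list(ray(T,*uv,40)[:2])+[0]
        p,res=fit(L,x0);print(p.round(3),res)
    for n,uv,z in(('pen',(345,286),5),('tube',(407,156),64),('crucible?',(270,150),10),('purple',(305,185),44)):print(n,ray(T,*uv,z).round())
E
python3 fit.py
```

```text
[ 4.65653e+02 -1.99570e+01 -1.99000e-01] [[-0.6, -3.3], [-1.6, -1.9], [1.1, 0.1], [0.3, 0.5], [0.3, 0.9], [1.8, 3.6], [0.5, 3.3], [0.3, -0.6], [-0.8, 1.8], [-1.1, -1.9], [-1.6, -1.2], [-0.0, -0.7]]
[ 4.56121e+02 -3.44732e+02  8.30000e-02] [[0.4, -0.4], [0.6, -1.2], [0.1, -0.2], [0.5, -2.5], [-0.8, -0.4], [-1.2, -0.8], [-0.2, -0.5], [-0.5, 0.5], [-1.0, 2.5]]
pen [ 326. -369.    5.]
tube [ 604. -498.   64.]
crucible? [ 629. -201.   10.]
purple [ 541. -279.   44.]
```

```bash
cat >> h.py <<'E'
def rows(*wps):
    s=r.sense();R0=Ro.from_euler('xyz',s['tcp_rot']);p=np.array(s['eef_pos'])
    print('t',round(s['clock'],2),'p',p.round(1),'rpy',np.array(s['tcp_rot']).round(3),'op',round(s['opening'],3),'F',np.array(s['contact_force']).round(1))
    for x,y,z,yaw in wps:
        d=R0.inv().apply(np.array([x,y,z])-p)/10
        t=(R0.inv()*Ro.from_euler('xyz',[np.pi,0,yaw])).as_rotvec(degrees=True)
        print(d.round(2).tolist(),t.round(1).tolist())
E
python3 -c "
from h import *
rows((170,560,230,1.35),(250,400,230,1.2),(320,220,230,.6),(340,100,200,.4),(360,0,200,.2))"
```

```text
t 0.1 p [136.8 609.4 230.6] rpy [-3.142e+00  1.000e-03  1.350e+00] op 1.0 F [-0.3 -0.9 -0.7]
[-4.09, 4.32, 0.07] [-0.0, 0.1, -0.0]
[-17.95, 15.63, 0.08] [0.0, 0.1, 8.6]
[-33.98, 26.4, 0.11] [0.0, 0.1, 43.0]
[-45.25, 30.98, 3.12] [0.0, 0.1, 54.4]
[-54.57, 35.13, 3.13] [0.0, 0.1, 65.9]
```

Request:
apply_moves(
  targets=[
    [[0.6, -4, 4.3, 0, 0, 0, 5], [0.6, -8, 7.5, 0, 0, 0, 10], [0.6, -12, 10.7, 0, 0, 0, 18], [0.6, -16, 14, 0, 0, 0, 26], [0.6, -20, 17, 0, 0, 0, 34], [0.6, -24, 20, 0, 0, 0, 40], [0.6, -28, 23, 0, 0, 0, 46], [0.6, -32, 25.5, 0, 0, 0, 50]],
  ],
)

```text
clock: 0.9
eef_pos: [312.3, 249.2, 231.0]
tcp_rot: [3.141, 0.0, 0.474]
contact_force: [1.2, -0.1, 0.6]
opening: 0.801
```

```bash
python3 -c "
from h import *
rows((340,100,200,.3),(380,-100,160,.15),(430,-250,150,.083),(456,-345,130,.083))"
```

```text
t 0.9 p [312.3 249.2 231. ] rpy [3.141 0.    0.474] op 0.801 F [ 1.2 -0.1  0.6]
[-4.34, 14.54, 3.12] [0.1, 0.0, 10.0]
[-9.91, 34.16, 7.14] [0.1, 0.0, 18.5]
[-12.3, 49.79, 8.16] [0.1, 0.0, 22.4]
[-14.32, 59.43, 10.17] [0.1, 0.0, 22.4]
```

Request:
apply_moves(
  targets=[
    [[0.6, -1.5, 4.8, 1, 0, 0, 3], [0.6, -3, 9.6, 2, 0, 0, 6], [0.6, -4.3, 14.5, 3, 0, 0, 10], [0.6, -5.7, 19.3, 4, 0, 0, 13], [0.6, -7.1, 24.1, 5, 0, 0, 16], [0.6, -8.5, 28.9, 6, 0, 0, 18.5], [0.6, -9.8, 33.7, 7, 0, 0, 20], [0.6, -10.5, 38, 7, 0, 0, 22.4]],
  ],
)

```text
clock: 1.7
eef_pos: [390.1, -135.8, 160.5]
tcp_rot: [3.141, 0.002, 0.081]
contact_force: [1.2, 1.9, 0.4]
opening: 0.798
```

```bash
python3 -c "
from h import *
rows((440,-250,150,.083),(456,-345,130,.083),(456,-345,90,.083))"
```

```text
t 1.7 p [ 390.1 -135.8  160.5] rpy [3.141e+00 2.000e-03 8.100e-02] op 0.798 F [1.2 1.9 0.4]
[4.05, 11.78, 1.05] [0.0, 0.1, -0.1]
[4.88, 21.38, 3.05] [0.0, 0.1, -0.1]
[4.89, 21.38, 7.05] [0.0, 0.1, -0.1]
```

Request:
apply_moves(
  targets=[
    [[0.6, 1.4, 4.5, 0.4, 0, 0, 0], [0.6, 2.7, 9, 0.8, 0, 0, 0], [0.6, 4, 13.5, 1.2, 0, 0, 0], [0.6, 4.5, 18, 2.5, 0, 0, 0], [0.6, 4.9, 21.4, 4, 0, 0, 0], [0.6, 4.9, 21.4, 7, 0, 0, 0], [0.6, 4.9, 21.4, 7, 0, 0, 0]],
  ],
)

```text
clock: 2.4
eef_pos: [453.7, -344.3, 86.9]
tcp_rot: [-3.137, 0.007, 0.079]
contact_force: [-0.3, 0.9, -0.6]
opening: 0.799
```

```bash
python3 - <<'E'
from h import *
rows((456,-345,14,.083))
import pickle
T=grab('top','t1.png');S=grab('scene','s1.png')
a=cv2.imread('pics/t1.png');b=cv2.imread('pics/s1.png')
o=np.zeros((400,800,3),np.uint8)
o[:,:400]=cv2.resize(a[175:275,285:385],(400,400),interpolation=cv2.INTER_CUBIC);o[:,400:]=cv2.resize(b[200:300,250:350],(400,400),interpolation=cv2.INTER_CUBIC)
cv2.imwrite('pics/z1.png',np.clip(o*1.4,0,255).astype(np.uint8))
E
```

```text
t 2.4 p [ 453.7 -344.3   86.9] rpy [-3.137  0.007  0.079] op 0.799 F [-0.3  0.9 -0.6]
[0.27, 0.12, 7.29] [-0.2, 0.4, -0.2]
```

View pics/z1.png

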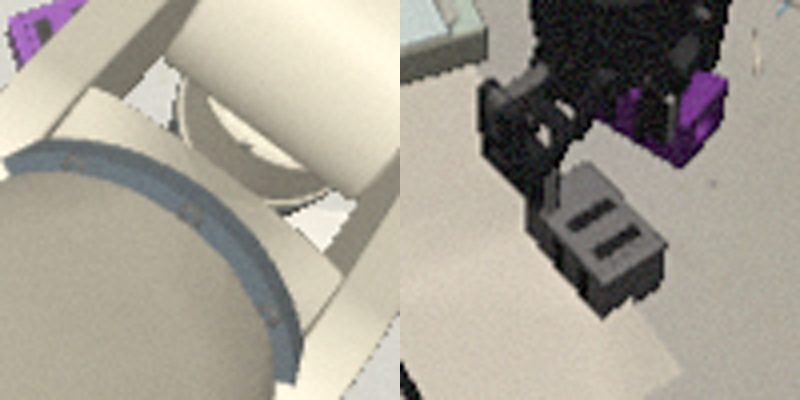

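The scene half shows the left finger over the carrier's top-left side at about (545,200), straddling it. The purple block is clear behind, so I'll go down.

Request:
apply_moves(
  targets=[
    [[0.6, 0.2, 0.1, 3, 0, 0.3, 0], [0.6, 0.2, 0.1, 5.5, 0, 0.3, 0], [0.6, 0.2, 0.1, 7.3, 0, 0.3, 0], [0.6, 0.2, 0.1, 7.3, 0, 0.3, 0]],
  ],
)

```text
clock: 2.9
eef_pos: [456.5, -343.8, 16.6]
tcp_rot: [-3.138, -0.0, 0.082]
contact_force: [0.1, 0.3, 0.6]
opening: 0.797
```

Request:
apply_moves(
  targets=[
    [[-0.4, 0, 0, 0, 0, 0, 0], [-0.4, 0, 0, 0, 0, 0, 0], [-0.4, 0, 0, 0, 0, 0, 0], [-0.4, 0, 0, 0, 0, 0, 0], [-0.4, 0, 0, 0, 0, 0, 0], [-0.4, 0, 0, 0, 0, 0, 0]],
  ],
  newtons=40,
)

```text
clock: 3.5
eef_pos: [457.5, -344.1, 18.5]
tcp_rot: [-3.14, -0.002, 0.082]
contact_force: [-0.3, 2.2, 8.4]
opening: 0.51
```

```bash
python3 -c "
from h import *
rows((456,-345,90,.083))"
```

```text
t 3.5 p [ 457.5 -344.1   18.5] rpy [-3.14e+00 -2.00e-03  8.20e-02] op 0.51 F [-0.3  2.2  8.4]
[-0.15, 0.06, -7.15] [-0.1, -0.1, -0.1]
```

Request:
apply_moves(
  targets=[
    [[-0.4, 0, 0, -2, 0, 0, 0], [-0.4, 0, 0, -5, 0, 0, 0], [-0.4, 0, 0, -9, 0, 0, 0], [-0.4, 0, 0, -11, 0, 0, 0], [-0.4, 0, 0, -11, 0, 0, 0]],
  ],
)

```text
clock: 4.0
eef_pos: [459.3, -345.7, 132.7]
tcp_rot: [3.139, -0.007, 0.082]
contact_force: [0.9, -0.9, -1.3]
opening: 0.506
```

```bash
python3 - <<'E'
from h import *
rows((456,-345,90,.083))
S=grab('scene','s2.png')
s=r.sense();p=s['eef_pos']
b=cv2.imread('pics/s2.png')
print('tcp px',proj(S,p),'grasp',proj(S,p+[0,0,19]))
b=b[170:290,240:360]
cv2.imwrite('pics/z2.png',np.clip(cv2.resize(b,(600,600),interpolation=cv2.INTER_CUBIC)*1.5,0,255).astype(np.uint8))
E
```

```text
t 4.0 p [ 459.3 -345.7  132.7] rpy [ 3.139 -0.007  0.082] op 0.506 F [ 0.9 -0.9 -1.3]
[-0.35, -0.11, 4.27] [0.2, -0.4, -0.0]
tcp px [300.87115728 230.02194647] grasp [301.24832275 224.0825223 ]
```

View pics/z2.png

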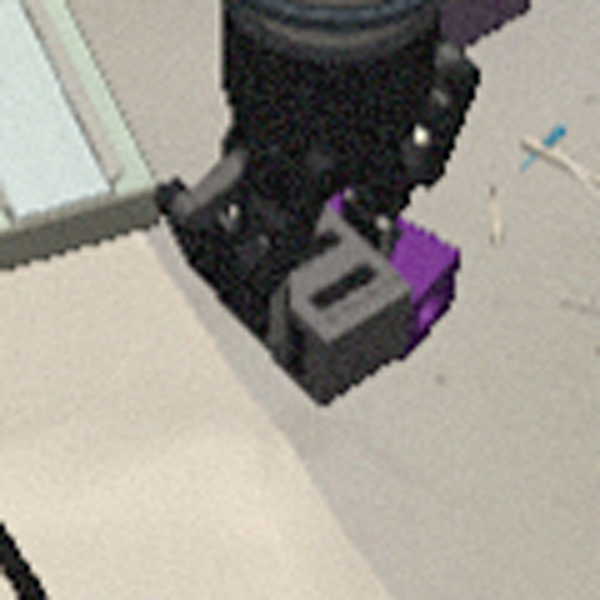

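The carrier is held level, near bottom corner at crop (322,404) and top corner at (322,340). I'll work out the carrier and fingertip heights from these.

```bash
python3 - <<'E'
from h import *
import pickle
f=pickle.load(open('scene0.pkl','rb'));p=np.array([459.3,-345.7,132.7])
C=lambda X:((proj(f,X)-[240,170])*5).round()
th=.082
L=lambda x,y,z:np.array([p[0]+np.cos(th)*x-np.sin(th)*y,p[1]+np.sin(th)*x+np.cos(th)*y,z])
for zb in(105,110,115,120,125):print(zb,'corner bot',C(L(-22,-35,zb)),'top',C(L(-22,-35,zb+44)),'far',C(L(-22,35,zb)),'topR',C(L(22,-35,zb+44)))
for z in(115,125,132,138,145):print(z,'tip in',C(L(-22,-11,z)),'out',C(L(-34,-11,z)),C(L(-34,11,z)))
E
```

```text
105 corner bot [317. 422.] top [322. 356.] far [211. 310.] topR [410. 301.]
110 corner bot [318. 415.] top [323. 348.] far [211. 303.] topR [411. 293.]
115 corner bot [318. 407.] top [323. 340.] far [211. 295.] topR [412. 285.]
120 corner bot [319. 400.] top [324. 332.] far [211. 288.] topR [413. 277.]
125 corner bot [319. 393.] top [325. 324.] far [211. 280.] topR [414. 269.]
115 tip in [280. 368.] out [257. 383.] [223. 347.]
125 tip in [281. 353.] out [257. 368.] [223. 332.]
132 tip in [282. 342.] out [258. 357.] [223. 321.]
138 tip in [282. 333.] out [258. 348.] [224. 312.]
145 tip in [283. 322.] out [258. 337.] [224. 301.]
```

```bash
python3 - <<'E'
import cv2,numpy as np
b=cv2.imread('pics/s2.png')[205:260,265:330].astype(float)
b=255*(np.clip(b/150,0,1))**.5
cv2.imwrite('pics/z3.png',cv2.resize(b.astype(np.uint8),(780,600),interpolation=cv2.INTER_CUBIC) if 0 else cv2.resize(b.astype(np.uint8),(709,600),interpolation=cv2.INTER_CUBIC))
E
```

```text
(no output)
```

View pics/z3.png

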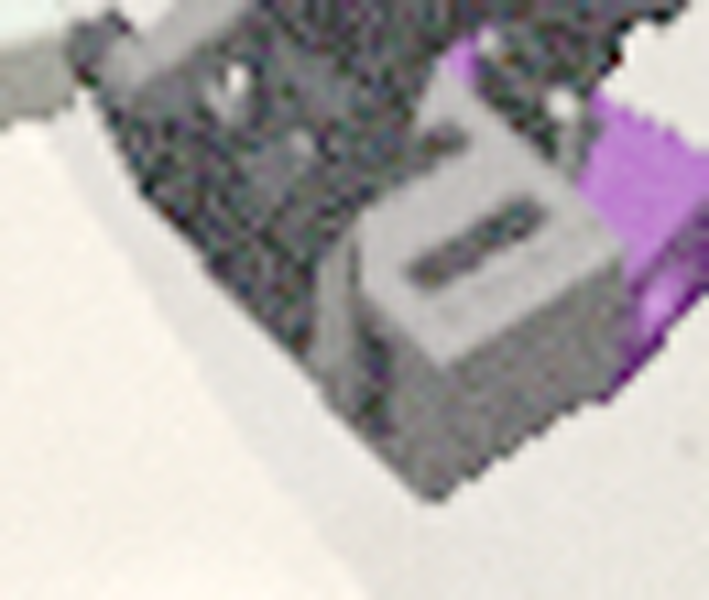

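Underside is about 17.5 mm below TCP with no slip, but the fingertips look only about 10 mm above the underside, which is too low for the 13 mm trough walls. I'll set it down and regrip 8 mm higher.

Request:
apply_moves(
  targets=[
    [[-0.4, -0.2, 0, 4, 0.2, -0.4, 0], [-0.4, -0.2, 0, 8, 0.2, -0.4, 0], [-0.4, -0.2, 0, 10.5, 0.2, -0.4, 0], [-0.4, -0.2, 0, 11.5, 0.2, -0.4, 0], [-0.4, -0.2, 0, 11.5, 0.2, -0.4, 0], [0.3, -0.2, 0, 11.4, 0.2, -0.4, 0], [0.3, -0.2, 0, 11.4, 0.2, -0.4, 0]],
  ],
)

```text
clock: 4.75
eef_pos: [456.6, -345.0, 16.2]
tcp_rot: [-3.139, 0.002, 0.082]
contact_force: [-0.1, -0.3, 1.0]
opening: 0.649
```

Request:
apply_moves(
  targets=[
    [[0.3, 0, 0, -0.9, 0, 0, 0], [0.3, 0, 0, -0.9, 0, 0, 0], [-0.4, 0, 0, -0.9, 0, 0, 0], [-0.4, 0, 0, -0.9, 0, 0, 0], [-0.4, 0, 0, -0.9, 0, 0, 0], [-0.4, 0, 0, -0.9, 0, 0, 0]],
  ],
  newtons=40,
)

```text
clock: 5.35
eef_pos: [457.0, -345.3, 25.9]
tcp_rot: [-3.139, 0.002, 0.082]
contact_force: [-1.5, 0.8, 7.0]
opening: 0.506
```

```bash
python3 -c "
from h import *
rows((456,-345,90,.083))"
```

```text
t 5.35 p [ 457.  -345.3   25.9] rpy [-3.139e+00  2.000e-03  8.200e-02] op 0.506 F [-1.5  0.8  7. ]
[-0.11, -0.05, -6.41] [-0.1, 0.1, -0.0]
```

Request:
apply_moves(
  targets=[
    [[-0.4, 0, 0, -4, 0, 0, 0], [-0.4, 0, 0, -8, 0, 0, 0], [-0.4, 0, 0, -9.5, 0, 0, 0], [-0.4, 0, 0, -9.5, 0, 0, 0]],
  ],
)

```text
clock: 5.75
eef_pos: [458.3, -346.4, 123.0]
tcp_rot: [3.141, -0.002, 0.082]
contact_force: [0.3, -0.5, -0.8]
opening: 0.509
```

```bash
python3 -c "
from h import *
rows((445,-123,120,-.199))"
```

```text
t 5.75 p [ 458.3 -346.4  123. ] rpy [ 3.141e+00 -2.000e-03  8.200e-02] op 0.509 F [ 0.3 -0.5 -0.8]
[0.5, -22.37, 0.28] [0.0, -0.1, 16.1]
```

Request:
apply_moves(
  targets=[
    [[-0.4, 0.1, -4, 0, 0, 0, 3], [-0.4, 0.2, -8.5, 0, 0, 0, 6], [-0.4, 0.3, -13, 0, 0, 0, 10], [-0.4, 0.4, -17, 0, 0, 0, 13], [-0.4, 0.5, -20.5, 0, 0, 0, 16.1], [-0.4, 0.5, -22.4, 0.2, 0, 0, 16.1], [-0.4, 0.5, -22.4, 0.2, 0, 0, 16.1]],
  ],
)

```text
clock: 6.45
eef_pos: [442.9, -120.3, 118.9]
tcp_rot: [-3.141, 0.002, -0.196]
contact_force: [0.6, 0.2, -0.9]
opening: 0.501
```

```bash
python3 - <<'E'
from h import *
rows((445,-123,75,-.199))
for n in('top','scene'):
    f=grab(n,n+'4.png')
a=cv2.imread('pics/top4.png')[165:285,120:280];b=cv2.imread('pics/scene4.png')[110:230,190:310]
o=np.zeros((400,800,3),np.uint8)
o[:300,:400]=cv2.resize(a,(400,300),interpolation=cv2.INTER_CUBIC);o[:,400:]=cv2.resize(b,(400,400),interpolation=cv2.INTER_CUBIC)
cv2.imwrite('pics/z4.png',(255*np.clip(o/200,0,1)**.6).astype(np.uint8))
E
```

```text
t 6.45 p [ 442.9 -120.3  118.9] rpy [-3.141e+00  2.000e-03 -1.960e-01] op 0.501 F [ 0.6  0.2 -0.9]
[0.27, 0.23, 4.39] [-0.0, 0.1, 0.2]
```

View pics/z4.png

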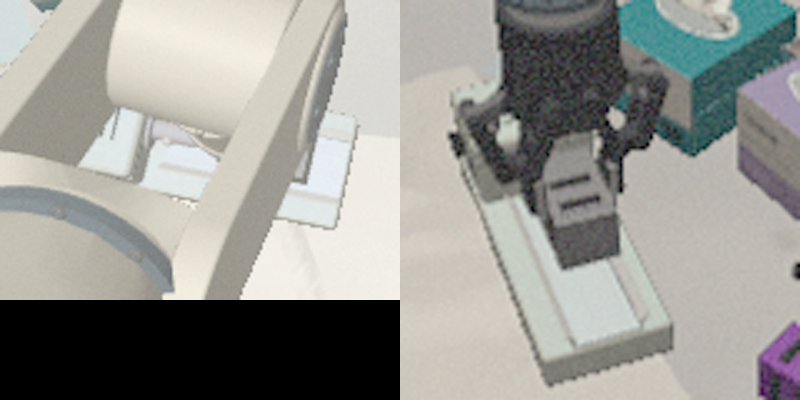

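Scene view: the carrier is over the trough and aligned with it, front bottom corners at (565,268) and (618,257), trough end corners at (548,385) and (672,345). I'll refit both with these sharper points.

```bash
python3 - <<'E'
from fit import *
c=lambda u,v:(190+(u-400)*.3,110+v*.3)
new=[(S,c(548,385),(-50,-165,0)),(S,c(672,347),(50,-165,0)),(S,c(541,359),(-50,-165,37)),(S,c(672,322),(50,-165,37)),(S,c(573,345),(-24.5,-163,40)),(S,c(638,327),(24.5,-163,40))]
A=[x for i,x in enumerate(rot) if i not in(5,6,7)]+new
p,res=fit(A,[465,-20,-.2]);print(p.round(3),res)
Tt=[x for x in A if x[0] is T];Ss=[x for x in A if x[0] is S]
print('top',fit(Tt,p)[0].round(3),'scene',fit(Ss,p)[0].round(3))
zb=118.9-25.9
cr2=[(S,c(565,268),(-22,-35,zb)),(S,c(618,257),(22,-35,zb)),(S,c(555,222),(-22,-35,zb+44)),(S,c(617,207),(22,-35,zb+44))]
q,res=fit(cr2,[443,-120,-.2]);print('carrier',q.round(3),res)
print('lay',np.round(W(p,(0,-105,0)),1))
E
```

```text
[ 4.66039e+02 -1.91320e+01 -1.94000e-01] [[-1.2, -3.3], [-1.9, -1.8], [0.7, -0.4], [0.1, -0.0], [-0.0, 0.6], [-0.7, 1.5], [-1.3, -2.0], [-1.8, -1.4], [-0.1, -1.0], [-0.7, 2.6], [0.7, 2.7], [0.0, 0.7], [0.5, 0.4], [0.4, 0.5], [0.4, 0.3]]
top [ 4.63451e+02 -1.98800e+01 -1.80000e-01] scene [ 4.68715e+02 -1.77320e+01 -2.07000e-01]
carrier [ 4.47697e+02 -1.18842e+02 -2.34000e-01] [[-1.5, 0.1], [0.9, -1.0], [-0.1, 0.3], [0.3, 0.3]]
lay [ 445.8 -122.2    0. ]
```

Request:
apply_moves(
  targets=[
    [[-0.4, 0.2, 0.15, 2, 0, 0, 0], [-0.4, 0.2, 0.15, 3.5, 0, 0, 0], [-0.4, 0.2, 0.15, 4.3, 0, 0, 0], [-0.4, 0.2, 0.15, 4.6, 0, 0, 0], [-0.4, 0.2, 0.15, 4.6, 0, 0, 0]],
  ],
)

```text
clock: 7.05
eef_pos: [445.8, -124.9, 73.4]
tcp_rot: [3.141, 0.001, -0.198]
contact_force: [0.2, -0.5, -1.1]
opening: 0.505
```

Request:
apply_moves(
  targets=[
    [[-0.4, -0.1, 0, 0.3, 0, 0, 0], [-0.4, -0.1, 0, 0.6, 0, 0, 0], [-0.4, -0.1, 0, 0.7, 0, 0, 0], [-0.4, -0.1, 0, 0.8, 0, 0, 0], [-0.4, -0.1, 0, 0.8, 0, 0, 0]],
  ],
)

```text
clock: 7.55
eef_pos: [444.9, -124.7, 65.9]
tcp_rot: [3.141, 0.001, -0.198]
contact_force: [-2.0, -0.3, 6.1]
opening: 0.5
```

Floor contact at exactly the expected height (65.9 mm, 6 N). Releasing.

Request:
apply_moves(
  targets=[
    [[-0.1, 0, 0, 0, 0, 0, 0], [0.4, 0, 0, 0, 0, 0, 0], [0.4, 0, 0, 0, 0, 0, 0], [0.4, 0, 0, -3, 0, 0, 0], [0.4, 0, 0, -6.5, 0, 0, 0], [0.4, 0, 4, -6.5, 0, 0, 0], [-1, 0, 8, -6.5, 0, 0, 0], [-1, 0, 8.5, -6.5, 0, 0, 0]],
  ],
)

```text
clock: 8.35
eef_pos: [428.2, -211.1, 131.5]
tcp_rot: [3.14, -0.001, -0.199]
contact_force: [1.1, 0.5, -0.3]
opening: 0.368
```

```bash
python3 - <<'E'
from fit import *
p=(464.5,-19.5,-.197)
g=lambda y,z:(*W(p,(0,y,z)),-.197)
rows(g(-185,130),g(-185,62),g(-160,62))
for n in('top','scene'):
    f=grab(n,n+'5.png')
a=cv2.imread('pics/top5.png')[165:285,120:280];b=cv2.imread('pics/scene5.png')[110:230,190:310]
o=np.zeros((400,800,3),np.uint8)
o[:300,:400]=cv2.resize(a,(400,300),interpolation=cv2.INTER_CUBIC);o[:,400:]=cv2.resize(b,(400,400),interpolation=cv2.INTER_CUBIC)
cv2.imwrite('pics/z5.png',(255*np.clip(o/200,0,1)**.6).astype(np.uint8))
E
```

```text
t 8.35 p [ 428.2 -211.1  131.5] rpy [ 3.14e+00 -1.00e-03 -1.99e-01] op 0.368 F [ 1.1  0.5 -0.3]
[-0.19, -1.0, 0.15] [0.1, -0.1, -0.1]
[-0.2, -1.01, 6.95] [0.1, -0.1, -0.1]
[-0.21, -3.51, 6.95] [0.1, -0.1, -0.1]
```

View pics/z5.png

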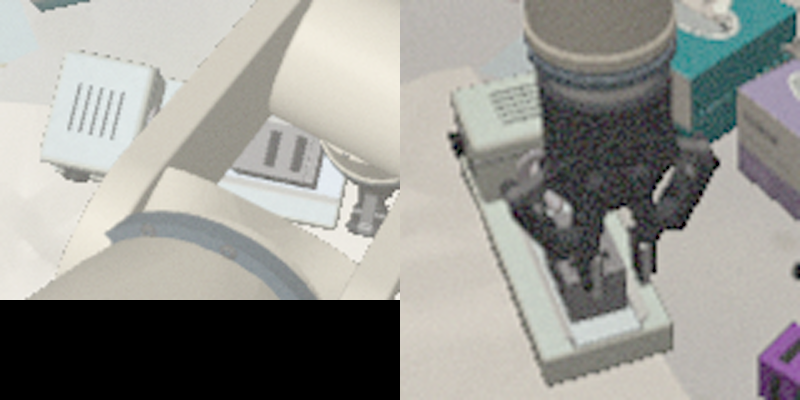

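The carrier lies flat between the trough walls, straight. Now lower the shut fingers behind it.

Request:
apply_moves(
  targets=[
    [[-1, -0.2, 0, 0, 0, 0, 0], [-1, -0.2, 0, 0, 0, 0, 0], [-1, -0.2, 0, 3, 0, 0, 0], [-1, -0.2, 0, 6, 0, 0, 0], [-1, -0.2, 0, 7.2, 0, 0, 0], [-1, -0.2, -1, 7.2, 0, 0, 0], [-1, -0.2, -2.5, 7.2, 0, 0, 0], [-1, -0.2, -3, 7.2, 0, 0, 0]],
  ],
)

```text
clock: 9.25
eef_pos: [432.7, -177.8, 59.8]
tcp_rot: [3.141, -0.0, -0.199]
contact_force: [0.2, -0.6, 0.4]
opening: -0.001
```

```bash
cat > g.py <<'E'
from fit import *
p=(464.5,-19.5,-.197)
s=r.sense();d=np.array(s['eef_pos'])-[p[0],p[1],0];c,n=np.cos(p[2]),np.sin(p[2])
F=np.array(s['contact_force'])
print('local x,y',round(c*d[0]+n*d[1],1),round(-n*d[0]+c*d[1],1),'Flocal',round(c*F[0]+n*F[1],1),round(-n*F[0]+c*F[1],1),F[2].round(1))
g=lambda y,z=60:(*W(p,(0,y,z)),-.197)
rows(g(-150),g(-140),g(-110),g(-90))
E
python3 g.py
```

```text
local x,y -0.2 -161.4 Flocal 0.3 -0.5 0.4
t 9.25 p [ 432.7 -177.8   59.8] rpy [ 3.141 -0.    -0.199] op -0.001 F [ 0.2 -0.6  0.4]
[0.02, -1.14, -0.02] [0.0, -0.0, -0.1]
[0.02, -2.14, -0.02] [0.0, -0.0, -0.1]
[0.01, -5.14, -0.02] [0.0, -0.0, -0.1]
[0.01, -7.14, -0.02] [0.0, -0.0, -0.1]
```

Request:
apply_moves(
  targets=[
    [[-1, 0, -1, 0, 0, 0, 0], [-1, 0, -1.6, 0, 0, 0, 0], [-1, 0, -2.2, 0, 0, 0, 0], [-1, 0, -2.8, 0, 0, 0, 0], [-1, 0, -3.3, 0, 0, 0, 0], [-1, 0, -3.8, 0, 0, 0, 0], [-1, 0, -4.3, 0, 0, 0, 0], [-1, 0, -4.5, 0, 0, 0, 0]],
  ],
)

```text
clock: 10.05
eef_pos: [441.5, -133.2, 59.7]
tcp_rot: [3.141, 0.0, -0.199]
contact_force: [-0.1, -1.1, 1.0]
opening: 0.002
```

```bash
python3 g.py; python3 - <<'E'
from h import *
for n in('top','scene'):
    f=grab(n,n+'6.png')
a=cv2.imread('pics/top6.png')[165:285,120:280];b=cv2.imread('pics/scene6.png')[110:230,190:310]
o=np.zeros((400,800,3),np.uint8)
o[:300,:400]=cv2.resize(a,(400,300),interpolation=cv2.INTER_CUBIC);o[:,400:]=cv2.resize(b,(400,400),interpolation=cv2.INTER_CUBIC)
cv2.imwrite('pics/z6.png',(255*np.clip(o/200,0,1)**.6).astype(np.uint8))
E
```

```text
local x,y -0.2 -116.0 Flocal 0.1 -1.1 1.0
t 10.05 p [ 441.5 -133.2   59.7] rpy [ 3.141  0.    -0.199] op 0.002 F [-0.1 -1.1  1. ]
[0.03, 3.4, -0.03] [0.0, 0.0, -0.1]
[0.03, 2.4, -0.03] [0.0, 0.0, -0.1]
[0.02, -0.6, -0.03] [0.0, 0.0, -0.1]
[0.02, -2.6, -0.03] [0.0, 0.0, -0.1]
```

View pics/z6.png

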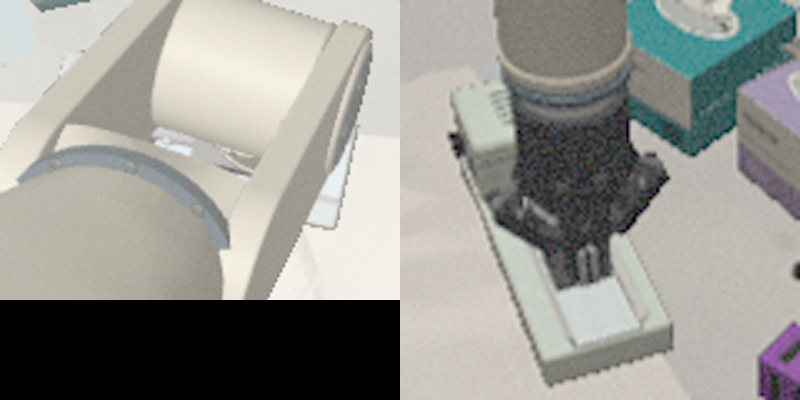

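The carrier slides with about 1 N and its rear is hidden just in front of the fingers. I'll keep going slowly up to the balls.

Request:
apply_moves(
  targets=[
    [[-1, 0, -0.3, 0, 0, 0, 0], [-1, 0, -0.6, 0, 0, 0, 0], [-1, 0, -0.9, 0, 0, 0, 0], [-1, 0, -1.2, 0, 0, 0, 0], [-1, 0, -1.5, 0, 0, 0, 0], [-1, 0, -1.8, 0, 0, 0, 0], [-1, 0, -1.8, 0, 0, 0, 0]],
  ],
)

```text
clock: 10.85
eef_pos: [445.0, -115.2, 59.6]
tcp_rot: [-3.141, 0.001, -0.199]
contact_force: [-0.4, -0.6, 0.4]
opening: 0.001
```

Request:
apply_moves(
  targets=[
    [[-1, 0, -0.2, 0, 0, 0, 0], [-1, 0, -0.4, 0, 0, 0, 0], [-1, 0, -0.6, 0, 0, 0, 0], [-1, 0, -0.6, 0, 0, 0, 0]],
  ],
)

```text
clock: 11.25
eef_pos: [446.2, -109.7, 59.7]
tcp_rot: [3.141, 0.0, -0.198]
contact_force: [-0.8, -2.7, 0.3]
opening: 0.0
```

```bash
python3 g.py
```

```text
local x,y -0.3 -92.0 Flocal -0.3 -2.8 0.3
t 11.25 p [ 446.2 -109.7   59.7] rpy [ 3.141  0.    -0.198] op 0.0 F [-0.8 -2.7  0.3]
[0.04, 5.8, -0.03] [0.0, 0.0, -0.1]
[0.04, 4.8, -0.03] [0.0, 0.0, -0.1]
[0.03, 1.8, -0.03] [0.0, 0.0, -0.1]
[0.03, -0.2, -0.03] [0.0, 0.0, -0.1]
```

Force is rising, so I'll continue in small steps toward the balls.

Request:
apply_moves(
  targets=[
    [[-1, 0, -0.2, 0, 0, 0, 0], [-1, 0, -0.4, 0, 0, 0, 0], [-1, 0, -0.4, 0, 0, 0, 0]],
  ],
)

```text
clock: 11.55
eef_pos: [446.9, -105.7, 59.7]
tcp_rot: [3.141, 0.001, -0.198]
contact_force: [-0.1, -1.5, 0.1]
opening: 0.002
```

Request:
apply_moves(
  targets=[
    [[-1, 0, -0.2, 0, 0, 0, 0], [-1, 0, -0.4, 0, 0, 0, 0], [-1, 0, -0.4, 0, 0, 0, 0]],
  ],
)

```text
clock: 11.85
eef_pos: [447.8, -101.5, 59.7]
tcp_rot: [3.141, 0.001, -0.198]
contact_force: [0.2, -0.3, 0.9]
opening: 0.0
```

Request:
apply_moves(
  targets=[
    [[-1, 0, -0.2, 0, 0, 0, 0], [-1, 0, -0.4, 0, 0, 0, 0], [-1, 0, -0.4, 0, 0, 0, 0]],
  ],
)

```text
clock: 12.15
eef_pos: [448.6, -97.2, 59.7]
tcp_rot: [3.142, 0.001, -0.198]
contact_force: [-0.0, 0.6, -0.1]
opening: -0.001
```

Request:
apply_moves(
  targets=[
    [[-1, 0, -0.2, 0, 0, 0, 0], [-1, 0, -0.3, 0, 0, 0, 0], [-1, 0, -0.3, 0, 0, 0, 0]],
  ],
)

```text
clock: 12.45
eef_pos: [449.2, -95.2, 59.7]
tcp_rot: [3.14, 0.0, -0.197]
contact_force: [-1.6, -9.6, -0.0]
opening: 0.001
```

Request:
apply_moves(
  targets=[
    [[-1, 0, -0.2, 0, 0, 0, 0], [-1, 0, -0.3, 0, 0, 0, 0], [-1, 0, -0.3, 0, 0, 0, 0]],
  ],
)

```text
clock: 12.75
eef_pos: [449.3, -95.1, 59.9]
tcp_rot: [3.135, 0.0, -0.194]
contact_force: [-6.2, -27.1, 0.3]
opening: -0.002
```

```bash
python3 g.py;python3 - <<'E'
from h import *
for n in('top','scene'):
    f=grab(n,n+'7.png')
a=cv2.imread('pics/top7.png')[165:285,120:280];b=cv2.imread('pics/scene7.png')[110:230,190:310]
o=np.zeros((400,800,3),np.uint8)
o[:300,:400]=cv2.resize(a,(400,300),interpolation=cv2.INTER_CUBIC);o[:,400:]=cv2.resize(b,(400,400),interpolation=cv2.INTER_CUBIC)
cv2.imwrite('pics/z7.png',(255*np.clip(o/200,0,1)**.6).astype(np.uint8))
E
```

```text
local x,y -0.1 -77.1 Flocal -0.8 -27.8 0.3
t 12.75 p [449.3 -95.1  59.9] rpy [ 3.135  0.    -0.194] op -0.002 F [ -6.2 -27.1   0.3]
[-0.01, 7.29, 0.03] [0.4, 0.0, 0.2]
[-0.01, 6.29, 0.03] [0.4, 0.0, 0.2]
[-0.0, 3.29, 0.01] [0.4, 0.0, 0.2]
[0.0, 1.29, -0.01] [0.4, 0.0, 0.2]
```

View pics/z7.png

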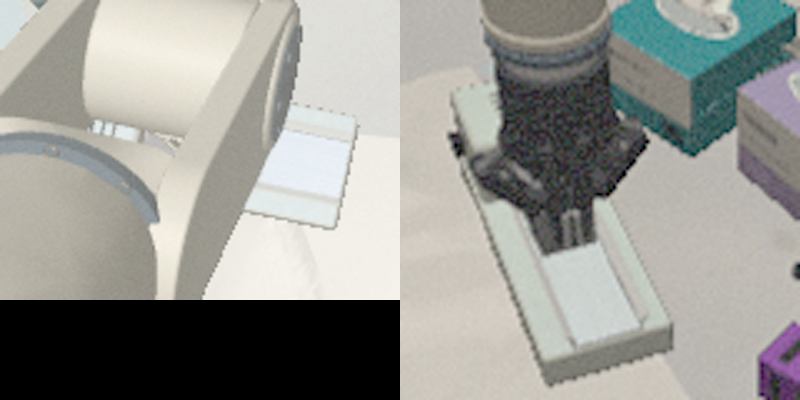

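Hard stop at 28 N, well beyond the balls' force, at the predicted home position within a few mm. I'll back off, lift away and look.

Request:
apply_moves(
  targets=[
    [[-1, 0, 1, 0, 0, 0, 0], [-1, 0, 4, 0, 0, 0, 0], [-1, 0, 8, 0, 0, 0, 0], [-1, 0, 11, -1, 0, 0, 0], [-1, 0, 14, -4, 0, 0, 0], [-1, 0, 18, -8, 0, 0, 0], [-1, 0, 22, -10, 0, 0, 0], [-1, 0, 26, -10, 0, 0, 0]],
  ],
)

```text
clock: 13.65
eef_pos: [400.4, -352.6, 165.2]
tcp_rot: [3.132, -0.006, -0.194]
contact_force: [-0.0, -0.2, 0.4]
opening: -0.002
```

```bash
python3 - <<'E'
from fit import *
for n in('top','scene'):
    f=grab(n,n+'8.png')
a=cv2.imread('pics/top8.png')[165:285,120:280];b=cv2.imread('pics/scene8.png')[110:230,190:310]
o=np.zeros((400,800,3),np.uint8)
o[:300,:400]=cv2.resize(a,(400,300),interpolation=cv2.INTER_CUBIC);o[:,400:]=cv2.resize(b,(400,400),interpolation=cv2.INTER_CUBIC)
cv2.imwrite('pics/z8.png',(255*np.clip(o/200,0,1)**.6).astype(np.uint8))
p=(464.5,-19.5,-.197)
for gap in(0,17):
  for X in((22,-70-gap,84),(-22,-70-gap,84),(-22,-70-gap,40),(22,-70-gap,40),(50,-165,37),(-50,-165,37)):
    w=W(p,X);print(gap,X,'top',((proj(T,w)-[120,165])*2.5).round(),'scene',((proj(S,w)-[190,110])/.3+[400,0]).round())
E
```

```text
0 (22, -70, 84) top [240. 117.] scene [590. 202.]
0 (-22, -70, 84) top [228. 168.] scene [533. 217.]
0 (-22, -70, 40) top [234. 175.] scene [538. 259.]
0 (22, -70, 40) top [246. 126.] scene [594. 244.]
0 (50, -165, 37) top [360. 118.] scene [671. 325.]
0 (-50, -165, 37) top [335. 231.] scene [539. 363.]
17 (22, -87, 84) top [260. 121.] scene [597. 217.]
17 (-22, -87, 84) top [248. 173.] scene [539. 233.]
17 (-22, -87, 40) top [253. 179.] scene [545. 275.]
17 (22, -87, 40) top [265. 130.] scene [601. 259.]
17 (50, -165, 37) top [360. 118.] scene [671. 325.]
17 (-50, -165, 37) top [335. 231.] scene [539. 363.]
```

View pics/z8.png

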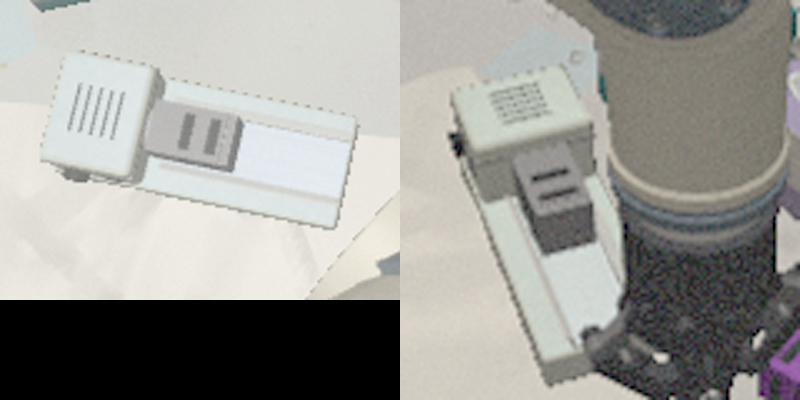

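Top view: the carrier's rear corners at (242,117) and (232,168) match the fully-home prediction of (240,117) and (228,168); a 17 mm gap would put them at (260,121) and (248,173). The gripper is clear in free air. Handing in.

```bash
python3 -c "
from h import *
s=r.sense();print(s['clock'],s['contact_force'].round(1),s['qvel'].round(3))
r.sign_off()"
```

```text
13.75 [ 0.4  0.9 -0.1] [ 0.059 -0.003  0.068  0.03   0.006  0.066]
the job is handed in; nothing more can be done
```

I laid the carrier in the trough with its bored end toward the spindle and pushed it from behind with shut fingers until it stopped hard. I then backed the gripper off and handed in at 13.75 s. No verdict was reported.

- **Grip:** I regripped the carrier once, 8 mm higher, so the fingertips would clear the trough walls.
- **Seating:** The push ended with force rising to 28 N and no further movement, about 4 mm past the predicted home position. In the last top picture the carrier's rear corners match the fully-home prediction to within about 1–2 px, or 2–4 mm. A carrier stopped at the balls would be about 17 mm short.
- **Click not seen:** I only read force at the end of each call, and the highest reading before the stop was 2.8 N. Passing the balls is inferred from the final position and the hard stop.
- **Camera disagreement:** The two cameras disagreed by about 2–5 mm on where the rotator is, so the pictures alone cannot confirm the 2.5 mm limit.
- **Bystanders:** The arm kept clear of the crucible, pen and capped tube, and I saw no unexpected contact force. I did not measure their positions again at the end.
- **Final state:** The gripper was clear of everything with near-zero force, and the arm was still settling slightly at hand-in (up to 0.07 rad/s).

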